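# Slide the slim stirrer under the beaker bridge and start it

## Robot

A 7-joint arm with a two-finger parallel gripper is mounted at the origin on the work surface. World frame = base frame: x ahead of the robot, y to its left, z up, the work surface at z = 0. Lengths are in mm, angles in rad, forces in N, time in s.
With the tool pointing down it reaches from about 400 to 875 mm from the base axis. Payload 4.4 kg.
Tool frame: the origin (TCP) lies at the very end of the fingers, on their centre line; the grasp point (between the pads) lies 19 mm behind it; z points along the fingers, y is the line along which they close (so a half turn about z gives the same grasp; the last joint's range is limited). The gripper opens to 85 mm and grips with 20 to 120 N. Pads are 22 mm wide; open, the fingers measure 114 mm over their backs; the gripper's body (76 mm by 85 mm) begins 54 mm behind the grasp point. The pads swing forward as they close: fully open they stand 13 mm farther back than shut.
Start: joints at [1.156, 0.628, 0.038, 1.517, -0.027, 0.996, -0.02], TCP at [222.179, -610.864, 231.313] pointing down, gripper open.
Joint ranges: [-3.06, 3.06], [-0.37, 2.12], [-1.25, 1.32], [0.18, 2.47], [-1.1, 4.24], [0.23, 1.98], [-2.94, 2.94]. Speed limits (rad/s): [2.57, 2.57, 3.14, 3.14, 3.14, 3.14, 3.14].

## Interface

Orientations are given as [roll, pitch, yaw] about the fixed x, y, z axes, in that order (R = Rz(yaw) Ry(pitch) Rx(roll)).
In Python, from cell import ctrl gives the robot as it stands.
- The arm moves only by the tool step_arm, never from a script. Its argument "series" is a list that holds one entry, the list of rows, each a list of 7 numbers: the turn, a rotation vector about the tool's x, y, z as a fraction of full scale, then the shift along the tool's x, y, z as a fraction of full scale, then the closure, from 0 (fully open) to 1 (shut). In form: [[[ax, ay, az, tx, ty, tz, gripper], ...]]. A call has 1 to 12 rows; each row shifts and turns the commanded pose from where the row before left it, along the tool's axes as they then stand; what a row does not reach is not made up. Full scale, the value 1, is 150 mm for a shift and 45 degrees for a turn. A row lasts 1/10 s, in which the tool goes at most 50 mm and 8.59 degrees, less where a joint would pass 70% of its speed; a pose out of reach is approached as far as the arm can. A call with a number of a shift or a turn outside -1 to 1 is refused whole. A call with a gripper value outside its range is refused whole. The fingers move at their own pace and stop on an object; the grip force is fixed at half the most. Time passes only in rows, so rows that do not move let the fingers close. It gives the time, the measured TCP pose, the force, the opening and the grip force at its end, in the units of the state.
- ctrl.read_state(): the state, without advancing time (a new reading comes with each control period).
- ctrl.get_image(name): name is "side" or "top" or "wrist"; returns a dict with "img" (420x560x3 uint8, red, green, blue), "fx", "fy", "cx", "cy" (pixels), "R" (3x3) and "t" (3): a world point X has camera coordinates R X + t. Camera axes: x right, y down, z forward; pixel columns grow to the right and rows downward; lengths in mm; the calibration is good to about 2 mm. A picture is of the moment at which its call begins. There is no depth.
- ctrl.finish_job(): hands the job in; it is judged then, once.
Trained networks look in a picture, given as the dict that the camera call returned (one of the last four; its "shot" number tells which), for a name from the list of things; names that differ only in an ending like _2 or _b are one class to them, and where a whole thing is asked for, a point or a joint stands for the part that bears it (a point fixed in the world has none). Each returns a list of dicts, best first, with "score" (0 to 1); they miss things now and then, are a little off and sometimes report something else, mostly with a low value. They report only what shows in the picture. A call takes as long as a camera call.
- ctrl.recognise(picture, thing): "centre" ([column, row] in pixels, amid what is visible of it).
The state is a dict: "clock": time; "qpos": joint angles; "qd": joint speeds; "tau": joint torques, N m; "eef_pos": TCP position; "tool_rot": TCP orientation; "force": force on the tool from outside, world axes, zero at the start; "torque": the same for the moment, N m; "width": finger opening in mm; "gripper_force": force on a finger pad.
Only numpy, scipy, OpenCV 4.12 (cv2) and the standard library are available. Lean on these libraries where they do the work, as an engineer would, in place of code of your own. Each camera call takes 0.05 s, during which the arm holds its last target. There are 200 camera calls.

## Task

Push the flat magnetic stirrer along the bench, nose first, in under the low steel bridge until the cross on its top is centred beneath the beaker, then press its start button and let it spring back. Only push and press: keep the stirrer flat on the bench, never pick it up, and do not press the button before it is in place. Do not shift the bridge or the beaker, and leave the bottle, flask, dish and jar where they stand.

Things in the scene. Friction and masses are not known exactly. Their poses are not given: they have to be found in the camera images.
- stirrer: Slim battery stirrer loose on the bench: flat slab 170 mm long (x), 105 mm wide (y), top 13 mm above the bench, four 2 mm rubber feet near the corners; 0.3 to 0.65 kg. Black, white top sheet. Origin: centre of its underside. +x: its nose, which goes under the bridge; the rear end has a bare black control panel. Starts short of the bridge, up to 35 mm off its line and 15 degrees askew.
- stir_point (a point): The stirring point: centre of the ringed cross printed on the stirrer's top face, 30 mm ahead of the stirrer's origin (55 mm behind the nose, 115 mm ahead of the rear edge), on its centreline.
- rear_edge (a point): Middle of the stirrer's upright rear end face, 7.5 mm above the bench, 85 mm behind its origin. The face is 105 mm wide and reaches from 2 to 13 mm above the bench.
- button_top (a point): Centre of the top of the start button on the rear panel, 61 mm behind the stirrer's origin and 22 mm to the right (its -y). A round grey cap 18 mm across; its top stands 6 mm above the panel (19 mm above the bench) when free, 2 mm above it when fully pressed.
- start_button (a joint): Travel of the start button: 0 free, 0.004 m fully pressed straight down, stopped there. Springs back by itself; it takes about 1.2 N to start moving and 4.4 N fully down.
- bridge: Loose stainless bridge, 0.6 kg: plate 100 mm long (x), 165 mm wide (y), 4 mm thick, underside 18 mm above the bench (5 mm above the stirrer), on four 12 mm round legs with 14 mm feet, 41 mm fore and aft and 73.5 mm to each side of the centre: 133 mm clear between feet. Origin: under its centre, on the bench. +x: the way the stirrer is pushed in, from the -x side.
- beaker: Empty glass beaker with a white stirring bar in it, 60 mm across (66 mm at the rim), 80 mm tall, 0.09 kg, standing loose on the bridge's plate within about 7 mm of its centre. Origin: centre of its underside, 22 mm above the bench.
- reagent_bottle: Bystander: amber bottle with orange cap, 70 mm across, 140 mm tall. Origin: centre of its underside.
- flask: Bystander: conical glass flask, 64 mm across at the foot, 105 mm tall. Origin: centre of its underside.
- petri_dish: Bystander: lidded glass dish, 92 mm across, 16 mm tall. Origin: centre of its underside.
- jar: Bystander: small clear jar with white lid, 47 mm across, 45 mm tall. Origin: centre of its underside.

How it is judged:
By the outcome, as a careful person would: the job done as asked, in the order asked, and still so for the second after the job is handed in, with the robot touching nothing.
It also fails if it takes over 64 s, if anything falls off the work surface, if the arm or the gripper's body presses on something with over 40 N, if the wrist force passes 120 N, or if a joint passes its speed limit or range.

## Working session

There is one attempt and no reset: what is moved stays moved. The work goes in short steps, Python scripts to look and compute and a tool call to move; the robot and the scene stay as the last step left them, time stands still between calls to the robot, and variables do not carry over. Pictures are saved under pics/ and viewed, at most 11 in all, crops included, and the job is handed in when it is done.

Besides the shell and the picture viewer there is one more tool, called after "Call:" as name(argument=value, ...) on one line, values as JSON. step_arm: Moves the arm, as the interface text tells. Shift numbers are shares of 150 mm and turn numbers shares of 45 degrees, none past 1 either way. Its arguments: {"type":"object","properties":{"series":{"type":"array","items":{"type":"array","items":{"type":"array","items":{"type":"number","minimum":-1,"maximum":1}}}}},"required":["series"]}

```bash
mkdir -p pics; cat > h.py <<'E'
import numpy as np, cv2
from cell import ctrl
def ray(p,uv,z):
    K=np.array([[p['fx'],0,p['cx']],[0,p['fy'],p['cy']],[0,0,1]]);R=np.array(p['R']);t=np.array(p['t'])
    d=R.T@np.linalg.inv(K)@np.array([uv[0],uv[1],1.]);c=-R.T@t
    return c+d*(z-c[2])/d[2]
def proj(p,X):
    c=np.array(p['R'])@np.array(X,float)+np.array(p['t'])
    return np.array([p['fx']*c[0]/c[2]+p['cx'],p['fy']*c[1]/c[2]+p['cy']])
def save(p,n): cv2.imwrite('pics/'+n+'.png',cv2.cvtColor(p['img'],cv2.COLOR_RGB2BGR))
E
python3 - <<'E'
from h import *
np.set_printoptions(precision=1,suppress=True)
s=ctrl.read_state();print(s['eef_pos'],s['tool_rot'],s['clock'],s['width'],s['force'])
for n in ['top','side']:
    p=ctrl.get_image(n);save(p,n+'0')
    print(n,'cam',-np.array(p['R']).T@np.array(p['t']),p['fx'])
    for th,z in [('stirrer',13),('stir_point',13),('button_top',19),('rear_edge',7.5),('bridge',22),('beaker',60),('reagent_bottle',70),('flask',50),('petri_dish',16),('jar',45)]:
        for r in ctrl.recognise(p,th)[:2]: print(th,np.array(r['centre']),round(r['score'],2),ray(p,r['centre'],z)[:2])
E
```

```text
[ 222.  -610.3  230.4] [-3.1  0.   0.3] 0.0 85.1176148860204 [ 0.1  0.  -0.1]
top cam [ 487.6  -28.5 1060.7] 416.83033055132177
stirrer [301.9 200.1] 0.98 [ 611.3 -107.8]
stir_point [303.9 201.2] 0.63 [ 608.4 -112.8]
rear_edge [299.7 200. ] 0.61 [ 612.3 -102.6]
rear_edge [225.5 197.4] 0.49 [623.   85.9]
bridge [221.3 217.3] 0.58 [571.4  95.3]
beaker [220.3 198.4] 0.87 [614.1  92.7]
reagent_bottle [121.  259.8] 0.57 [472.7 325.5]
flask [122.1 201.1] 0.56 [613.9 331.8]
petri_dish [410.7 203.3] 0.64 [ 596.8 -383.3]
jar [412.1 247.7] 0.54 [ 484.9 -371. ]
jar [303.4 200.9] 0.3 [ 605.5 -109. ]
side cam [-239.4  967.9  771.6] 529.7077029867994
stirrer [281.9 196.7] 0.61 [ 611.6 -102.3]
stir_point [284.6 197.2] 0.69 [ 603.6 -105.2]
rear_edge [287.  194.6] 0.79 [ 614.4 -130.2]
bridge [240.1 224.9] 0.68 [588.1 103. ]
beaker [239.1 204.6] 0.71 [618.2  73.5]
reagent_bottle [206.4 269.8] 0.6 [465.  340.8]
flask [160.2 256.8] 0.83 [602.2 357.5]
flask [237.  205.4] 0.55 [631.6  67.8]
petri_dish [340.3 166.5] 0.53 [ 592.1 -383.2]
jar [370.6 177.6] 0.58 [ 447.2 -327.4]
```

View pics/top0.png

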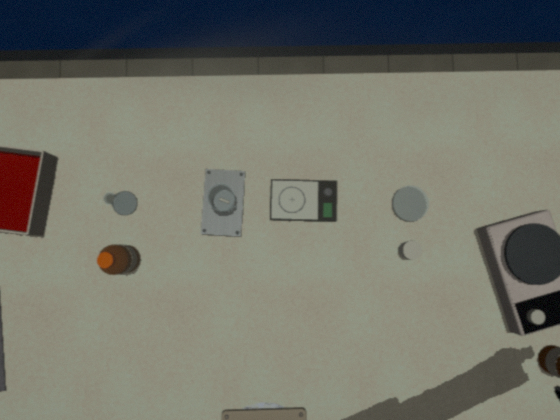

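View pics/side0.png

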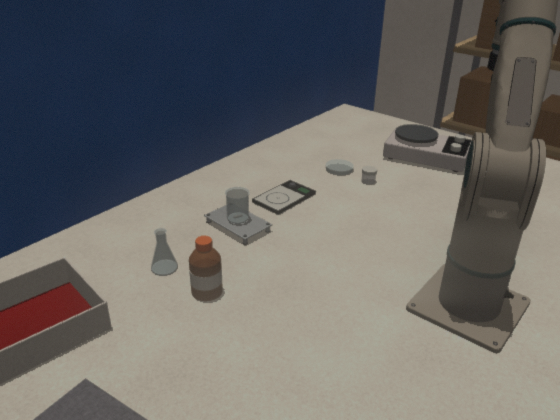

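The top view shows the stirrer with its cross at (292,200) and rear panel at the right, with the button at about (328,190). The bridge centre is at about (222,202), so the push goes along world +y. The side view shows the same layout, and the path is clear.

```bash
python3 - <<'E'
from h import *
s=ctrl.read_state();print(s['eef_pos'],s['tool_rot'])
E
```

```text
[ 222.16992068 -610.87319798  231.32610309] [ 3.14156166e+00 -5.73791390e-05  3.48711474e-01]
```

Call:
step_arm(series=[[[0, 0, -0.1556, 0, 0, -0.1, 0], [0, 0, -0.1556, 0, 0, -0.1, 0], [0, 0, -0.1556, 0, 0, -0.1, 0], [0, 0, -0.1556, 0, 0, -0.1, 0], [0, 0, -0.1556, 0, 0, -0.1, 0], [0, 0, -0.1556, 0, 0, 0, 0], [0, 0, -0.1556, 0, 0, 0, 0], [0, 0, -0.1556, 0, 0, 0, 0], [0, 0, -0.1556, 0, 0, 0, 0], [0, 0, -0.1556, 0, 0, 0, 0]]])

```text
clock: 2.1
eef_pos: [222.0, -610.9, 306.3]
tool_rot: [-3.142, 0.0, 1.576]
force: [-0.6, -0.7, 0.3]
width: 85.2
gripper_force: 0.0
```

Call:
step_arm(series=[[[0, 0, 0, 0.22, 0.22, 0, 0], [0, 0, 0, 0.22, 0.22, 0, 0], [0, 0, 0, 0.22, 0.22, 0, 0], [0, 0, 0, 0.22, 0.22, 0, 0], [0, 0, 0, 0.22, 0.22, 0, 0], [0, 0, 0, 0.22, 0.22, 0, 0], [0, 0, 0, 0.22, 0.22, 0, 0], [0, 0, 0, 0.22, 0.22, 0, 0], [0, 0, 0, 0.22, 0.22, 0, 0], [0, 0, 0, 0.22, 0.22, 0, 0], [0, 0, 0, 0.22, 0.22, 0, 0], [0, 0, 0, 0, 0, 0, 0]]])

```text
clock: 3.3
eef_pos: [590.3, -239.0, 306.3]
tool_rot: [3.138, -0.006, 1.582]
force: [0.1, 0.8, -0.3]
width: 85.5
gripper_force: 0.0
```

```bash
python3 - <<'E'
from h import *
np.set_printoptions(precision=1,suppress=True)
s=ctrl.read_state();print(s['eef_pos'],s['tool_rot'])
p=ctrl.get_image('wrist');save(p,'w0');print('cam',-np.array(p['R']).T@np.array(p['t']),p['fx'],p['R'])
for th,z in [('stirrer',13),('stir_point',13),('button_top',19),('bridge',22),('beaker',60)]:
    for r in ctrl.recognise(p,th)[:1]: print(th,np.array(r['centre']),round(r['score'],2),ray(p,r['centre'],z)[:2])
E
```

```text
[ 590.3 -239.   306.3] [ 3.1 -0.   1.6]
cam [ 590.5 -156.2  450.5] 351.10800982239596 [[ 1.   0.   0. ]
 [ 0.  -0.9  0.3]
 [ 0.  -0.3 -0.9]]
stirrer [300.5  65.1] 0.79 [ 614.9 -128. ]
stir_point [300.8  61.8] 0.65 [ 615.1 -124.5]
button_top [314.  109.4] 0.64 [ 632.  -176.7]
bridge [297.1  61.3] 0.38 [ 610.4 -124.6]
```

View pics/w0.png

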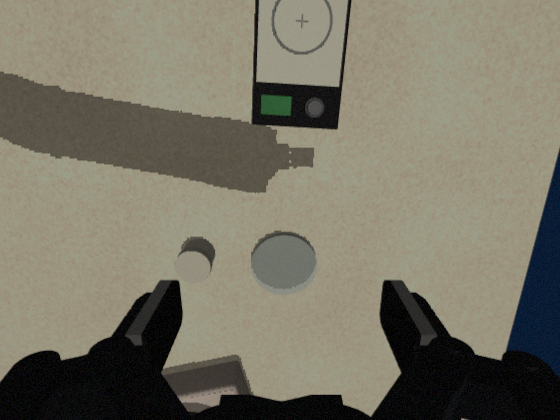

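The wrist view shows the stirrer's rear end at rows 0–128: cross (302,21), button (315,107), and rear corners about (252,126) and (337,129). I'll move on to get the bridge and stirrer in one view.

Call:
step_arm(series=[[[0, 0, 0, 0.25, 0, 0, 0], [0, 0, 0, 0.25, 0, 0, 0], [0, 0, 0, 0.25, 0, 0, 0], [0, 0, 0, 0.25, 0, 0, 0], [0, 0, 0, 0.25, 0, 0, 0], [0, 0, 0, 0.25, 0, 0, 0], [0, 0, 0, 0.25, 0, 0, 0], [0, 0, 0, 0.2, 0, 0, 0], [0, 0, 0, 0, 0, 0, 0], [0, 0, 0, 0, 0, 0, 0]]])

```text
clock: 4.6
eef_pos: [585.0, 43.8, 306.5]
tool_rot: [3.141, 0.001, 1.571]
force: [0.5, -1.6, -0.0]
width: 85.2
gripper_force: 0.0
```

```bash
python3 - <<'E'
from h import *
np.set_printoptions(precision=1,suppress=True)
s=ctrl.read_state();print(s['eef_pos'],s['tool_rot'])
p=ctrl.get_image('wrist');save(p,'w1')
import pickle;pickle.dump(p,open('w1.pkl','wb'))
for th,z in [('stirrer',13),('stir_point',13),('button_top',19),('bridge',22),('beaker',60)]:
    for r in ctrl.recognise(p,th)[:1]: print(th,np.array(r['centre']),round(r['score'],2),ray(p,r['centre'],z)[:2])
E
```

```text
[585.   43.8 306.5] [3.1 0.  1.6]
stirrer [301.6 266.6] 0.89 [ 616.1 -107.9]
stir_point [301.3 263.7] 0.58 [ 615.6 -103.3]
button_top [310.7 309.5] 0.46 [ 630.1 -174. ]
bridge [283.2 106.8] 0.79 [589.9 106.8]
beaker [309.4 132.7] 0.92 [618.3  81.5]
```

View pics/w1.png

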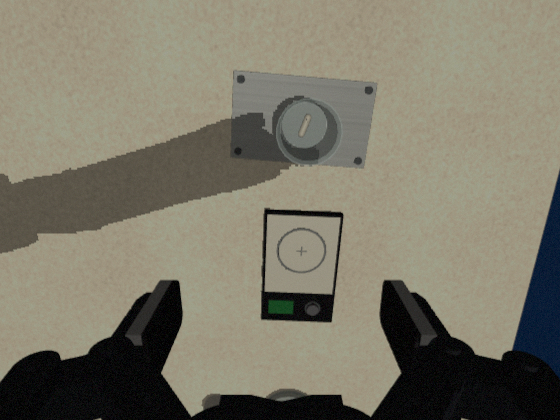

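The wrist view shows bridge plate corners at about (234,71), (377,83), (364,168), (231,158) and the beaker rim centred at about (309,133). The stirrer's cross is at (302,251), button (312,309), and corners (265,210), (342,213), (331,321), (262,319). I'll fit the models and overlay them.

```bash
cat > fit.py <<'E'
from h import *
from scipy.optimize import least_squares
def rect(x,y,a,l,w,z):
    c,s=np.cos(a),np.sin(a)
    return [(x+c*i*l/2-s*j*w/2,y+s*i*l/2+c*j*w/2,z) for i,j in((1,1),(1,-1),(-1,-1),(-1,1))]
def fitrect(p,uv,l,w,z):  # uv order: front-left, front-right, rear-right, rear-left
    g=cv2.cvtColor(p['img'],cv2.COLOR_RGB2GRAY)
    q=np.array([ray(p,u,z)[:2] for u in uv]);m=q.mean(0)
    f=lambda v:(np.array([proj(p,X) for X in rect(*v,l,w,z)])-uv).ravel()
    r=least_squares(f,[*m,np.pi/2]);return r.x,np.sqrt(r.fun@r.fun/4)
E
python3 - <<'E'
from fit import *
import pickle
np.set_printoptions(precision=2,suppress=True)
p=pickle.load(open('w1.pkl','rb'));g=cv2.cvtColor(p['img'],cv2.COLOR_RGB2GRAY)
sp=lambda c:cv2.cornerSubPix(g,np.array(c,np.float32).reshape(-1,1,2),(4,4),(-1,-1),(3,30,.01)).reshape(-1,2)
B=sp([(234,71),(377,83),(364,168),(231,158)]);S=sp([(265,210),(342,213),(331,321),(262,319)]);C=sp([(302,251)])
print(B,S,C)
b,eb=fitrect(p,B,100,165,22);s,es=fitrect(p,S,170,105,13)
print('bridge',b[:2],np.degrees(b[2]),eb,'stirrer',s[:2],np.degrees(s[2]),es,'cross',ray(p,C[0],13)[:2],'cross model',s[:2]+30*np.array([np.cos(s[2]),np.sin(s[2])]))
# pencil: beaker centre guess from bar & rim
print('bar',ray(p,(305,124),24)[:2],'rim',ray(p,(309.5,131),102)[:2])
im=cv2.cvtColor(p['img'],cv2.COLOR_RGB2BGR);k=5
im=cv2.resize(im[60:180,220:380],None,fx=k,fy=k,interpolation=cv2.INTER_CUBIC)
P=lambda X:tuple(int(v) for v in (proj(p,X)-[220,60]+.5)*k)
cx,cy=613,92
for z,r,col in((22,30,(0,255,0)),(102,33,(0,0,255))):
    for a in np.linspace(0,6.28,60): cv2.circle(im,P((cx+r*np.cos(a),cy+r*np.sin(a),z)),1,col,-1)
for X in rect(*b,100,165,22): cv2.circle(im,P(X),3,(255,0,0),-1)
cv2.circle(im,P((cx,cy,22)),3,(0,255,0),-1)
im=cv2.convertScaleAbs(im,alpha=1.6)
cv2.imwrite('pics/c1.png',im)
E
```

```text
[[232.62  69.62]
 [376.85  82.8 ]
 [364.   168.  ]
 [231.   158.  ]] [[264.38 207.82]
 [342.66 213.55]
 [331.11 321.6 ]
 [260.75 318.95]] [[300.52 251.45]]
bridge [611.37  90.28] 85.53632275197839 0.6392032419572665 stirrer [ 613.24 -110.84] 87.16004633885098 1.077126344314343 cross [614.12 -84.52] cross model [614.73 -80.88]
bar [615.7   87.36] rim [614.94  88.07]
```

View pics/c1.png

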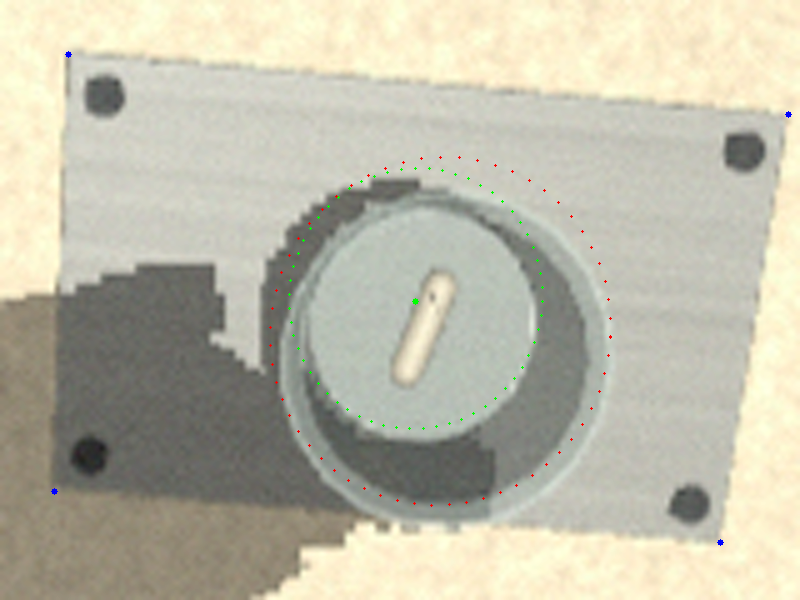

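The overlay puts the beaker about 5 px below my guess. From the rim and the base disk it is at about (614.2, 87.5), which is 4 mm from the bridge centre (611.4, 90.3) and so plausible. Stirrer heading is about 87° and its rear middle is near (609, -196). I'll go behind it.

Call:
step_arm(series=[[[0, 0, 0, -0.23, 0.02, 0, 0.47], [0, 0, 0, -0.23, 0.02, 0, 0.47], [0, 0, 0, -0.23, 0.02, 0, 0.47], [0, 0, 0, -0.23, 0.02, 0, 0.47], [0, 0, 0, -0.23, 0.02, 0, 0.47], [0, 0, 0, -0.23, 0.02, 0, 0.47], [0, 0, 0, -0.23, 0.02, 0, 0.47], [0, 0, 0, -0.23, 0.02, 0, 0.47], [0, 0, 0.067, 0, 0, 0, 0.47], [0, 0, 0, 0, 0, 0, 0.47]]])

```text
clock: 5.9
eef_pos: [608.6, -233.3, 305.8]
tool_rot: [-3.141, 0.0, 1.515]
force: [0.6, 0.9, 0.6]
width: 45.0
gripper_force: 0.0
```

Call:
step_arm(series=[[[0, 0, 0, 0, 0, 0.25, 0.47], [0, 0, 0, 0, 0, 0.25, 0.47], [0, 0, 0, 0, 0, 0.25, 0.47], [0, 0, 0, 0, 0, 0.25, 0.47], [0, 0, 0, 0, 0, 0.25, 0.47], [0, 0, 0, 0, 0, 0.25, 0.47], [0, 0, 0, 0, 0, 0.25, 0.47], [0, 0, 0, 0, 0, 0.1, 0.47], [0, 0, 0, 0, 0, 0, 0.47], [0, 0, 0, 0, 0, 0, 0.47]]])

```text
clock: 6.9
eef_pos: [610.4, -231.1, 30.2]
tool_rot: [3.139, 0.0, 1.519]
force: [-1.0, 0.2, 0.4]
width: 44.9
gripper_force: 0.0
```

```bash
python3 - <<'E'
from h import *
np.set_printoptions(precision=4,suppress=True)
s=ctrl.read_state();print(s['eef_pos'],s['tool_rot'],s['width'],s['force'],s['clock'])
p=ctrl.get_image('wrist');save(p,'w2')
import pickle;pickle.dump(p,open('w2.pkl','wb'))
E
```

```text
[ 610.3626 -231.1342   30.1753] [3.1395 0.0001 1.519 ] 44.90267837915773 [-0.9844  0.1785  0.373 ] 6.9
```

View pics/w2.png

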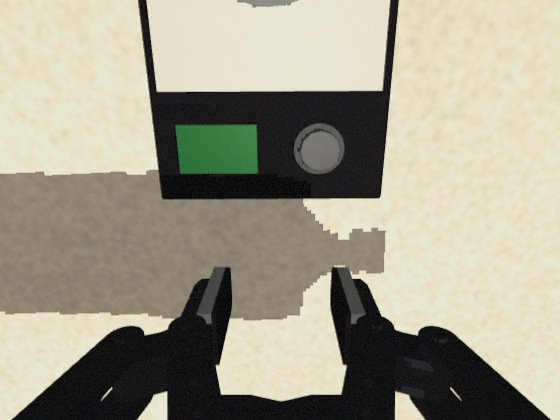

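The close wrist view shows rear corners at about (162,198) and (381,198), with the rear edge parallel to the fingers and the button at (319,148). The stirrer's centreline lies about 8 columns left of the tool centre.

```bash
python3 - <<'E'
from fit import *
import pickle
np.set_printoptions(precision=2,suppress=True)
p=pickle.load(open('w2.pkl','rb'))
L,R=[ray(p,u,13) for u in((162,198),(381,198))];print(L,R,np.linalg.norm(L-R),'mid',(L+R)/2,'heading',np.degrees(np.arctan2(*(R-L)[:2][::-1]))+90)
print('button',ray(p,(319.5,148),19), 'fingers', proj(p,(610.4,-231.1,30)))
for th in ('stir_point',):pass
p=pickle.load(open('w1.pkl','rb'))
L,R=[ray(p,u,13) for u in((262,320),(331,321.5))];print(L,R,(L+R)/2,'cross',ray(p,(301.7,251),13))
print('beaker',ray(p,(303.9,124.5),23),ray(p,(308.6,130.5),102))
E
```

```text
[ 557.25 -194.14   13.  ] [ 661.99 -199.63   13.  ] 104.87702737184438 mid [ 609.62 -196.88   13.  ] heading 86.99644772147158
button [ 632.29 -173.19   19.  ] fingers [276.86 278.95]
[ 559.21 -196.37   13.  ] [ 661.36 -199.07   13.  ] [ 610.28 -197.72   13.  ] cross [615.73 -83.83  13.  ]
beaker [614.48  86.69  23.  ] [614.05  88.55 102.  ]
```

Call:
step_arm(series=[[[0, 0, 0, 0, 0, 0.1, 0.47], [0, 0, 0, 0, 0, 0.04, 0.47], [0, 0, 0, 0, 0, 0.02, 0.47], [0, 0, 0, 0, 0, 0.013, 0.47], [0, 0, 0, 0, 0, 0, 0.47], [0, 0, 0, 0, 0, 0, 0.47]]])

```text
clock: 7.55
eef_pos: [609.3, -231.4, 3.0]
tool_rot: [3.141, 0.0, 1.518]
force: [0.6, 0.1, -0.6]
width: 45.5
gripper_force: 0.0
```

Call:
step_arm(series=[[[0, 0, 0, 0, 0, 0.01, 0.47], [0, 0, 0, 0, 0, 0, 0.47], [0, 0, 0, 0, 0, 0, 0.47]]])

```text
clock: 7.85
eef_pos: [609.2, -231.4, 1.4]
tool_rot: [3.142, 0.0, 1.518]
force: [-0.0, -0.0, 0.8]
width: 45.0
gripper_force: 0.0
```

```bash
python3 - <<'E'
from h import *
np.set_printoptions(precision=4,suppress=True)
s=ctrl.read_state();print(s['eef_pos'],s['tool_rot'],s['width'],s['force'],s['clock'])
p=ctrl.get_image('side');im=cv2.cvtColor(p['img'],cv2.COLOR_RGB2BGR)
c=proj(p,s['eef_pos']);print(c);u,v=int(c[0]),int(c[1])
cr=im[v-60:v+30,u-60:u+60];cv2.imwrite('pics/s3.png',cv2.resize(cr,None,fx=6,fy=6,interpolation=cv2.INTER_CUBIC))
E
```

```text
[ 609.1716 -231.3608    1.4307] [3.1415 0.     1.5182] 44.989138099249764 [-0.0441 -0.0448  0.8039] 7.85
[308.4388 185.0532]
```

View pics/s3.png

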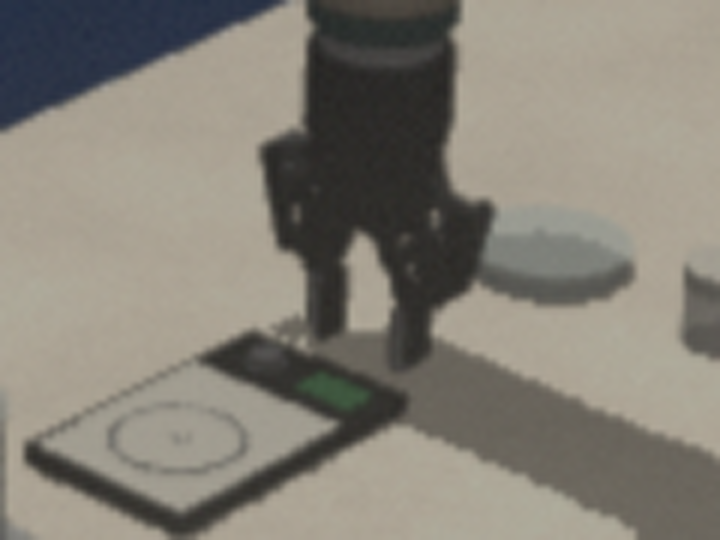

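Call:
step_arm(series=[[[0, 0, 0, 0.067, -0.0035, 0, 0.47], [0, 0, 0, 0.04, -0.002, 0, 0.47], [0, 0, 0, 0.027, -0.0014, 0, 0.47], [0, 0, 0, 0.027, -0.0014, 0, 0.47], [0, 0, 0, 0.027, -0.0014, 0, 0.47], [0, 0, 0, 0.027, -0.0014, 0, 0.47], [0, 0, 0, 0.027, -0.0014, 0, 0.47]]])

```text
clock: 8.6
eef_pos: [609.2, -195.5, 1.4]
tool_rot: [3.141, 0.001, 1.518]
force: [0.2, -1.1, 0.5]
width: 45.0
gripper_force: 1.1
```

Call:
step_arm(series=[[[0, 0, 0, 0.033, -0.0018, 0, 0.47], [0, 0, 0, 0.033, -0.0018, 0, 0.47], [0, 0, 0, 0.033, -0.0018, 0, 0.47], [0, 0, 0, 0.033, -0.0018, 0, 0.47], [0, 0, 0, 0.033, -0.0018, 0, 0.47], [0, 0, 0, 0.033, -0.0018, 0, 0.47], [0, 0, 0, 0.033, -0.0018, 0, 0.47], [0, 0, 0, 0.02, -0.001, 0, 0.47], [0, 0, 0, 0, 0, 0, 0.47]]])

```text
clock: 9.5
eef_pos: [609.2, -156.0, 1.4]
tool_rot: [-3.142, -0.001, 1.519]
force: [-0.7, -0.0, -0.1]
width: 45.0
gripper_force: 0.0
```

```bash
python3 - <<'E'
from h import *
np.set_printoptions(precision=4,suppress=True)
s=ctrl.read_state();print(s['eef_pos'],s['tool_rot'],s['width'],s['force'],s['clock'])
p=ctrl.get_image('wrist');save(p,'w4')
import pickle;pickle.dump(p,open('w4.pkl','wb'))
E
```

```text
[ 609.2125 -155.9564    1.3595] [-3.1415 -0.001   1.5192] 45.02032118377138 [-0.7108 -0.0454 -0.1056] 9.5
```

View pics/w4.png

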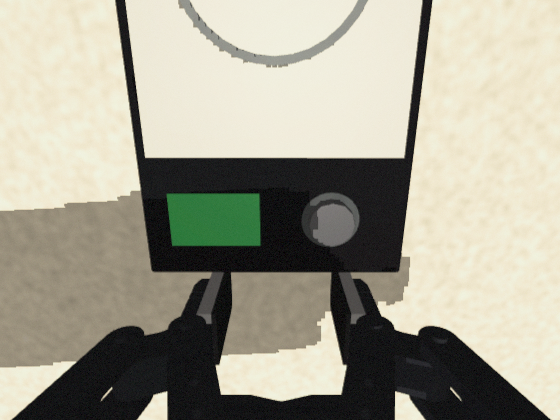

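The fingers are flush against the rear face, with corners at (152,271) and (400,271), and the edge is level. I'll calibrate the TCP-to-rear offset.

```bash
python3 - <<'E'
from fit import *
import pickle
np.set_printoptions(precision=2,suppress=True)
p=pickle.load(open('w4.pkl','rb'))
L,R=[ray(p,u,13) for u in((152,271.5),(400,271.5))];print(L,R,np.linalg.norm(L-R),'mid',(L+R)/2)
print('button',ray(p,(333,222),19))
E
```

```text
[ 557.11 -142.82   13.  ] [ 662.   -148.24   13.  ] 105.03076930112185 mid [ 609.55 -145.53   13.  ]
button [ 632.89 -121.96   19.  ]
```

Call:
step_arm(series=[[[0, 0, 0, 0.03, -0.0018, 0, 0.47], [0, 0, 0, 0.04, -0.0025, 0, 0.47], [0, 0, 0, 0.04, -0.0025, 0, 0.47], [0, 0, 0, 0.04, -0.0025, 0, 0.47], [0, 0, 0, 0.04, -0.0025, 0, 0.47], [0, 0, 0, 0.04, -0.0025, 0, 0.47], [0, 0, 0, 0.04, -0.0025, 0, 0.47], [0, 0, 0, 0.04, -0.0025, 0, 0.47], [0, 0, 0, 0.04, -0.0025, 0, 0.47], [0, 0, 0, 0.03, -0.0018, 0, 0.47], [0, 0, 0, 0.02, -0.0012, 0, 0.47]]])

```text
clock: 10.65
eef_pos: [608.6, -96.5, 1.4]
tool_rot: [-3.142, -0.0, 1.519]
force: [0.5, -2.2, -1.3]
width: 45.2
gripper_force: 0.8
```

Call:
step_arm(series=[[[0, 0, 0, 0.03, -0.0018, 0, 0.47], [0, 0, 0, 0.04, -0.0025, 0, 0.47], [0, 0, 0, 0.04, -0.0025, 0, 0.47], [0, 0, 0, 0.04, -0.0025, 0, 0.47], [0, 0, 0, 0.04, -0.0025, 0, 0.47], [0, 0, 0, 0.04, -0.0025, 0, 0.47], [0, 0, 0, 0.04, -0.0025, 0, 0.47], [0, 0, 0, 0.02, -0.0012, 0, 0.47], [0, 0, 0, 0.01, -0.0006, 0, 0.47], [0, 0, 0, 0, 0, 0, 0.47]]])

```text
clock: 11.65
eef_pos: [608.3, -51.5, 1.5]
tool_rot: [3.141, -0.001, 1.519]
force: [0.4, -0.2, 0.2]
width: 45.2
gripper_force: 0.0
```

Call:
step_arm(series=[[[0, 0, 0, -0.13, 0.007, 0, 0.47], [0, 0, 0, 0, 0, -0.25, 0.47], [0, 0, 0, 0, 0, -0.25, 0.47], [0, 0, 0, 0, 0, -0.25, 0.47], [0, 0, 0, 0, 0, -0.25, 0.47], [0, 0, 0, 0.14, 0, -0.25, 0.47], [0, 0, 0, 0.14, 0, -0.25, 0.47], [0, 0, 0, 0.14, 0, -0.25, 0.47], [0, 0, 0, 0.14, 0, 0, 0.47], [0, 0, 0, 0, 0, 0, 0.47], [0, 0, 0, 0, 0, 0, 0.47]]])

```text
clock: 12.75
eef_pos: [612.1, 12.2, 263.6]
tool_rot: [-3.141, 0.0, 1.519]
force: [0.0, -1.3, -0.2]
width: 45.1
gripper_force: 0.0
```

```bash
python3 - <<'E'
from h import *
import pickle
s=ctrl.read_state();print(s['eef_pos'],s['clock'])
p=ctrl.get_image('wrist');pickle.dump(p,open('w5.pkl','wb'))
im=cv2.cvtColor(p['img'],cv2.COLOR_RGB2BGR)
c=proj(p,(611,45,20));u,v=int(c[0]),int(c[1]);u0,v0=u-100,max(v-100,0);print(u0,v0,c)
cv2.imwrite('pics/c5.png',cv2.convertScaleAbs(cv2.resize(im[v0:v0+150,u0:u0+200],None,fx=4,fy=4,interpolation=cv2.INTER_CUBIC),alpha=1.5))
E
```

```text
[612.11188926  12.21643814 263.59131004] 12.75
176 37 [276.62849437 137.89288247]
```

View pics/c5.png

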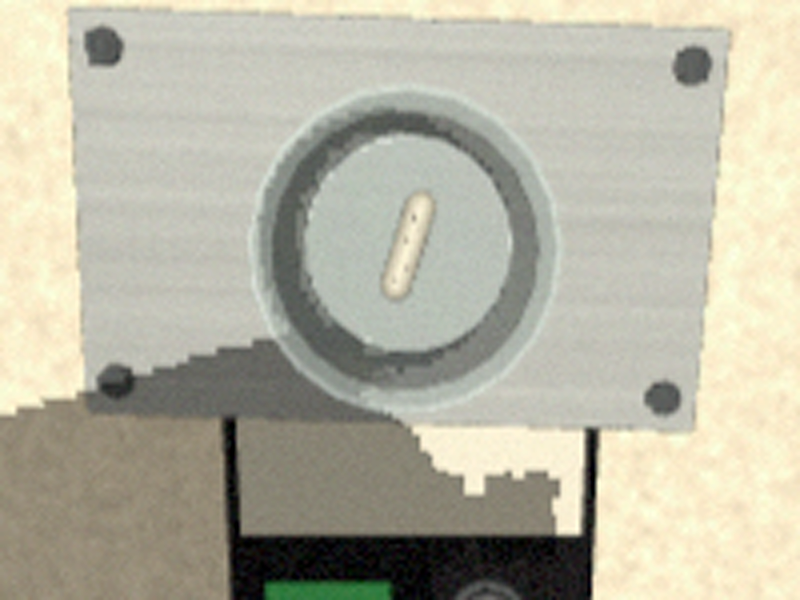

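The crop shows the beaker rim centred at about (404,249) and the floor disk at about (405,242). The stirrer is under the bridge with its sides at x≈230 and 590, and the panel boundary is at y≈537. Next I'll measure the rear edge from the full image.

```bash
python3 - <<'E'
from fit import *
import pickle
np.set_printoptions(precision=2,suppress=True)
p=pickle.load(open('w5.pkl','rb'));g=cv2.cvtColor(p['img'],cv2.COLOR_RGB2GRAY).astype(float)
print('rim',ray(p,(276.75,99),102),'floor',ray(p,(276.9,97.25),23))
f=lambda a:(np.array(a)+.5)/4-.5+[176,37]
B=[f(c) for c in((70,8),(728,30),(693,431),(88,412))]
b,e=fitrect(p,B,100,165,22);print('bridge',b[:2],np.degrees(b[2]),e)
c=proj(p,(608.2,-41,13));print('pred rear',c)
h=np.radians(87.03);d=np.array([np.cos(h),np.sin(h)]);n=np.array([d[1],-d[0]])
m=np.array([608.2,-41.])
def prof(a,b,z=13):
    X=np.linspace(a,b,161);q=np.array([proj(p,(*x,z)) for x in X],np.float32)
    v=cv2.remap(g.astype(np.float32),q[:,0].reshape(-1,1),q[:,1].reshape(-1,1),cv2.INTER_LINEAR).ravel()
    return X,v
for o in (-40,-25,-10,0,45):
    X,v=prof(m+n*o-d*15,m+n*o+d*55);k=np.gradient(cv2.GaussianBlur(v.reshape(-1,1),(1,9),0).ravel());
    i,j=np.argmin(k[:70]),np.argmax(k[70:])+70;print(o,'rear',X[i],'panel/white',X[j],v[i-8],v[i+8])
for o in (45,55):
    X,v=prof(m+d*o-n*65,m+d*o+n*65);k=np.gradient(cv2.GaussianBlur(v.reshape(-1,1),(1,9),0).ravel())
    i,j=np.argmin(k[:40]),np.argmax(k[120:])+120;print('sides',X[i],X[j],'mid',(X[i]+X[j])/2)
p=pickle.load(open('w4.pkl','rb'));print('panel line offset', ray(p,(275,158),13)-ray(p,(275,271.5),13))
E
```

```text
rim [614.41  87.56 102.  ] floor [613.66  87.15  23.  ]
bridge [611.24  90.47] 85.31740704480202 0.5748328321168763
pred rear [278.35 210.36]
-40 rear [568.27 -38.62] panel/white [570.76   9.44] 154.97656 17.03125
-25 rear [583.25 -39.39] panel/white [585.74   8.67] 164.01562 17.515625
-10 rear [598.23 -40.17] panel/white [600.72   7.89] 158.1914 16.30664
0 rear [608.22 -40.69] panel/white [610.71   7.37] 160.36328 13.761719
45 rear [653.16 -43.02] panel/white [655.65   5.04] 159.65625 18.169922
sides [558.6    6.63] [662.46   1.25] mid [610.53   3.94]
sides [558.31  16.66] [663.79  11.19] mid [611.05  13.93]
panel line offset [ 2.75 48.3   0.  ]
```

Cross is now at (614.2, 74.2) and the beaker axis at (614.0, 87.4), so about 13 mm of push remains.

Call:
step_arm(series=[[[0, 0, 0, -0.18, 0.001, 0, 0.47], [0, 0, 0, -0.18, 0.001, 0, 0.47], [0, 0, 0, -0.187, 0, 0, 0.47], [0, 0, 0, 0, 0, 0.25, 0.47], [0, 0, 0, 0, 0, 0.25, 0.47], [0, 0, 0, 0, 0, 0.25, 0.47], [0, 0, 0, 0, 0, 0.25, 0.47], [0, 0, 0, 0, 0, 0.25, 0.47], [0, 0, 0, 0, 0, 0.25, 0.47], [0, 0, 0, 0, 0, 0.17, 0.47], [0, 0, 0, 0, 0, 0.07, 0.47], [0, 0, 0, 0, 0, 0, 0.47]]])

```text
clock: 14.0
eef_pos: [606.9, -70.7, 1.0]
tool_rot: [-3.138, 0.0, 1.517]
force: [-0.2, 0.2, 0.6]
width: 44.9
gripper_force: 0.0
```

Call:
step_arm(series=[[[0, 0, 0, 0.03, -0.0016, 0, 0.47], [0, 0, 0, 0.03, -0.0016, 0, 0.47], [0, 0, 0, 0, 0, 0, 0.47], [0, 0, 0, 0, 0, 0, 0.47]]])

```text
clock: 14.4
eef_pos: [609.3, -60.3, 4.0]
tool_rot: [3.14, -0.0, 1.519]
force: [0.3, 0.2, -0.1]
width: 45.0
gripper_force: 0.0
```

Call:
step_arm(series=[[[0, 0, 0, 0.02, -0.001, 0.017, 0.47], [0, 0, 0, 0.02, -0.001, 0, 0.47], [0, 0, 0, 0.02, -0.001, 0, 0.47], [0, 0, 0, 0.02, -0.001, 0, 0.47], [0, 0, 0, 0.02, -0.001, 0, 0.47], [0, 0, 0, 0.02, -0.001, 0, 0.47], [0, 0, 0, 0.01, -0.0005, 0, 0.47], [0, 0, 0, 0, 0, 0, 0.47], [0, 0, 0, 0, 0, 0, 0.47]]])

```text
clock: 15.3
eef_pos: [608.7, -40.5, 0.3]
tool_rot: [3.142, -0.001, 1.519]
force: [0.4, 0.3, 0.1]
width: 45.4
gripper_force: 0.1
```

Call:
step_arm(series=[[[0, 0, 0, 0.008, -0.0004, -0.007, 0.47], [0, 0, 0, 0.0065, -0.0004, 0, 0.47], [0, 0, 0, 0, 0, 0, 0.47], [0, 0, 0, 0, 0, 0, 0.47], [0, 0, 0, 0, 0, 0, 0.47]]])

```text
clock: 15.8
eef_pos: [608.6, -39.1, 1.4]
tool_rot: [-3.142, 0.0, 1.518]
force: [-0.8, -2.0, 0.2]
width: 45.4
gripper_force: 0.8
```

Call:
step_arm(series=[[[0, 0, 0, -0.06, 0.003, 0, 0.47], [0, 0, 0, -0.07, 0.004, 0, 0.47], [0, 0, 0, 0, 0, -0.25, 1], [0, 0, 0, 0, 0, -0.25, 1], [0, 0, 0, 0, 0, -0.25, 1], [0, 0, 0, 0, 0, -0.25, 1], [0, 0, 0, 0.14, 0, -0.25, 1], [0, 0, 0, 0.14, 0, -0.25, 1], [0, 0, 0, 0.14, 0, -0.25, 1], [0, 0, 0, 0.14, 0, 0, 1], [0, 0, 0, 0, 0, 0, 1], [0, 0, 0, 0, 0, 0, 1]]])

```text
clock: 17.0
eef_pos: [612.6, 24.4, 263.5]
tool_rot: [-3.141, 0.001, 1.518]
force: [0.6, -0.6, -0.1]
width: -0.1
gripper_force: 0.0
```

```bash
cat > meas.py <<'E'
from fit import *
np.set_printoptions(precision=2,suppress=True)
def meas(p,m):
    g=cv2.cvtColor(p['img'],cv2.COLOR_RGB2GRAY).astype(np.float32)
    h=np.radians(87.03);d=np.array([np.cos(h),np.sin(h)]);n=np.array([d[1],-d[0]]);m=np.array(m,float)
    def edge(a,b,sgn):
        X=np.linspace(a,b,161);q=np.array([proj(p,(*x,13)) for x in X],np.float32)
        v=cv2.remap(g,q[:,:1].copy(),q[:,1:].copy(),cv2.INTER_LINEAR)
        k=sgn*np.gradient(cv2.GaussianBlur(v,(1,9),0).ravel());return X[np.argmax(k)]
    r=np.array([edge(m+n*o-d*15,m+n*o+d*12,-1) for o in(-45,-35,-20,-10,0,10,20,35,45)])
    s=np.polyfit(r[:,0],r[:,1],1);print('rear y at x608:',np.polyval(s,608.2),'heading',90+np.degrees(np.arctan(s[0])),'res',np.abs(np.polyval(s,r[:,0])-r[:,1]).max())
    for o in(8,14,20,35,42):
        a,b=edge(m+d*o-n*65,m+d*o-n*40,-1),edge(m+d*o+n*40,m+d*o+n*65,1);print('centreline back-projected',(a+b)/2-d*o,np.linalg.norm(a-b))
E
python3 - <<'E'
from meas import *
import pickle
s=ctrl.read_state();print(s['eef_pos'],s['clock'])
p=ctrl.get_image('wrist');pickle.dump(p,open('w6.pkl','wb'))
meas(p,(608.3,-27.5))
for r in ctrl.recognise(p,'button_top')[:1]:print(r['centre'],ray(p,r['centre'],19),r['score'])
im=cv2.cvtColor(p['img'],cv2.COLOR_RGB2BGR)
cv2.imwrite('pics/c6.png',cv2.convertScaleAbs(cv2.resize(im[30:230,176:376],None,fx=3,fy=3,interpolation=cv2.INTER_CUBIC),alpha=1.5))
E
```

```text
[612.62  24.35 263.48] 17.0
rear y at x608: -27.945304530976045 heading 86.94621618207454 res 0.10214885520957395
centreline back-projected [608.38 -27.5 ] 104.84374999999994
centreline back-projected [608.38 -27.5 ] 104.53124999999996
centreline back-projected [608.3 -27.5] 104.0625
centreline back-projected [608.46 -27.51] 104.99999999999993
centreline back-projected [608.46 -27.51] 104.37499999999997
[294.7, 191.6] [628.81  -5.06  19.  ] 0.61
```

View pics/c6.png

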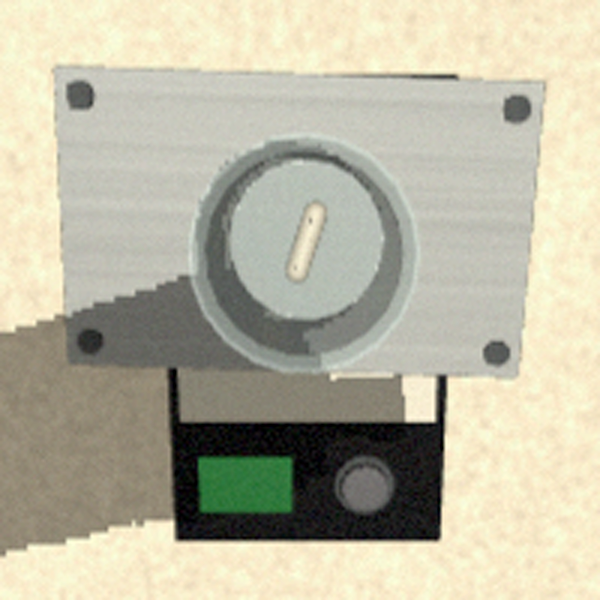

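The final-view crop shows the stirrer squarely under the bridge, with the rear edge at crop row ~540 and the button at (366,485). The cross comes out at (614.5, 86.9) against the beaker at (614.0, 87.4), which is in place. Next I'll turn the wrist so the camera side swings clear of the beaker, then press.

Call:
step_arm(series=[[[0, 0, 0.1667, 0, 0, 0, 1], [0, 0, 0.1667, 0, 0, 0, 1], [0, 0, 0.1667, 0, 0, 0, 1], [0, 0, 0.1667, 0, 0, 0, 1], [0, 0, 0.1667, 0, 0, 0, 1], [0, 0, 0.1667, 0, 0, 0, 1], [0, 0, 0.1667, 0, 0, 0, 1], [0, 0, 0.1667, 0, 0, 0, 1], [0, 0, 0, 0, 0, 0, 1], [0, 0, 0, 0, 0, 0, 1]]])

```text
clock: 18.1
eef_pos: [612.8, 24.3, 263.3]
tool_rot: [3.141, 0.001, 0.473]
force: [-0.3, -0.9, 0.7]
width: 0.1
gripper_force: 0.0
```

```bash
cat > go.py <<'E'
from h import *
from scipy.spatial.transform import Rotation as Ro
def go(t):
    s=ctrl.read_state();e=np.array(s['eef_pos']);R=Ro.from_euler('xyz',s['tool_rot']).as_matrix()
    print(e.round(2),np.round(s['force'],2),s['clock'],'shares',(R.T@(np.array(t)-e)/150).round(4))
E
python3 - <<'E'
from go import *
import pickle
p=pickle.load(open('w6.pkl','rb'))
print('rim',ray(p,(277,114),102),'floor',ray(p,(278.2,109.2),23),'button',ray(p,(297.7,191.3),19))
B=[(np.array(c)+.5)/3-.5+[176,30] for c in((55,66),(546,81),(517,377),(67,363))]
from fit import fitrect
b,e=fitrect(p,B,100,165,22);print('bridge',b[:2],np.degrees(b[2]),e)
go((631.7,-5.1,40))
E
```

```text
rim [614.52540252  87.60462277 102.        ] floor [614.91862652  87.13689771  23.        ] button [632.26206249  -4.88545422  19.        ]
bridge [611.24967799  90.7085734 ] 85.21446366801584 0.3679320570747972
[612.77  24.32 263.28] [-0.26 -0.91  0.71] 18.1 shares [0.0251 0.2319 1.4885]
```

Call:
step_arm(series=[[[0, 0, 0, 0.0126, 0.116, 0, 1], [0, 0, 0, 0.0125, 0.116, 0, 1], [0, 0, 0, 0, 0, 0.25, 1], [0, 0, 0, 0, 0, 0.25, 1], [0, 0, 0, 0, 0, 0.25, 1], [0, 0, 0, 0, 0, 0.25, 1], [0, 0, 0, 0, 0, 0.25, 1], [0, 0, 0, 0, 0, 0.15, 1], [0, 0, 0, 0, 0, 0.088, 1], [0, 0, 0, 0, 0, 0, 1], [0, 0, 0, 0, 0, 0, 1]]])

```text
clock: 19.2
eef_pos: [633.3, -4.8, 41.4]
tool_rot: [3.141, -0.001, 0.47]
force: [0.3, 0.7, 1.3]
width: -0.0
gripper_force: 0.0
```

```bash
python3 -c "
from go import *
go((631.7,-5.1,22))"
```

```text
[633.34  -4.78  41.41] [0.33 0.7  1.32] 19.2 shares [-0.0109 -0.0032  0.1294]
```

Call:
step_arm(series=[[[0, 0, 0, -0.0109, -0.0032, 0.06, 1], [0, 0, 0, 0, 0, 0.06, 1], [0, 0, 0, 0, 0, 0, 1], [0, 0, 0, 0, 0, 0, 1], [0, 0, 0, 0, 0, 0, 1]]])

```text
clock: 19.7
eef_pos: [630.8, -4.2, 22.9]
tool_rot: [3.141, -0.001, 0.471]
force: [-0.8, 0.4, 0.6]
width: -0.1
gripper_force: 0.0
```

Call:
step_arm(series=[[[0, 0, 0, 0, 0, 0.01, 1], [0, 0, 0, 0, 0, 0.01, 1], [0, 0, 0, 0, 0, 0.007, 1], [0, 0, 0, 0, 0, 0, 1], [0, 0, 0, 0, 0, 0, 1]]])

```text
clock: 20.2
eef_pos: [630.6, -4.2, 18.8]
tool_rot: [3.142, -0.0, 0.471]
force: [-0.4, -0.2, 1.8]
width: 0.1
gripper_force: 0.7
```

Contact. I'll press the rest of the way.

Call:
step_arm(series=[[[0, 0, 0, 0, 0, 0.007, 1], [0, 0, 0, 0, 0, 0.007, 1], [0, 0, 0, 0, 0, 0.007, 1], [0, 0, 0, 0, 0, 0, 1], [0, 0, 0, 0, 0, 0, 1]]])

```text
clock: 20.7
eef_pos: [631.0, -4.5, 15.7]
tool_rot: [3.141, -0.001, 0.471]
force: [1.4, -1.9, 4.5]
width: -0.2
gripper_force: 1.9
```

```bash
python3 -c "
from go import *
go((631.7,-5.1,14.5))"
```

```text
[631.01  -4.54  15.67] [ 1.44 -1.88  4.5 ] 20.7 shares [0.0024 0.0054 0.0078]
```

Call:
step_arm(series=[[[0, 0, 0, 0, 0, 0.005, 1], [0, 0, 0, 0, 0, 0.004, 1], [0, 0, 0, 0, 0, 0, 1], [0, 0, 0, 0, 0, 0, 1], [0, 0, 0, 0, 0, 0, 1]]])

```text
clock: 21.2
eef_pos: [631.1, -4.5, 15.0]
tool_rot: [3.141, -0.001, 0.471]
force: [-1.6, -1.7, 9.4]
width: 0.1
gripper_force: 4.7
```

Force is 9.4 N against the stop at z = 15.0, so the button is fully pressed. I'll release straight up and verify.

Call:
step_arm(series=[[[0, 0, 0, 0, 0, -0.02, 1], [0, 0, 0, 0, 0, -0.03, 1], [0, 0, 0, 0, 0, -0.1, 1], [0, 0, 0, 0, 0, -0.25, 1], [0, 0, 0, 0, 0, -0.25, 1], [0, 0, 0, 0, 0, -0.25, 1], [0, 0, 0, 0, 0, -0.25, 1], [0, 0, 0, 0, 0, -0.25, 1], [0, 0, 0, 0, 0, -0.25, 1], [0, 0, -0.1667, 0, 0, 0, 1], [0, 0, -0.1667, 0, 0, 0, 1], [0, 0, -0.1667, 0, 0, 0, 1]]])

```text
clock: 22.4
eef_pos: [629.8, -3.8, 262.6]
tool_rot: [-3.141, -0.0, 0.87]
force: [-0.0, 0.9, -0.6]
width: 0.0
gripper_force: 0.0
```

Call:
step_arm(series=[[[0, 0, -0.1667, 0, 0, 0, 1], [0, 0, -0.1667, 0, 0, 0, 1], [0, 0, -0.1667, 0, 0, 0, 1], [0, 0, -0.1667, 0, 0, 0, 1], [0, 0, -0.1667, 0, 0, 0, 1], [0, 0, 0, 0.2, -0.1, 0, 1], [0, 0, 0, 0, 0, 0, 1], [0, 0, 0, 0, 0, 0, 1], [0, 0, 0, 0, 0, 0, 1]]])

```text
clock: 23.3
eef_pos: [617.1, 25.7, 261.9]
tool_rot: [3.141, 0.001, 1.518]
force: [0.1, -0.4, -0.4]
width: -0.3
gripper_force: 0.0
```

```bash
python3 - <<'E'
from meas import *
s=ctrl.read_state();print(s['eef_pos'],s['force'],s['clock'])
p=ctrl.get_image('wrist');meas(p,(608.3,-27.5))
im=cv2.cvtColor(p['img'],cv2.COLOR_RGB2BGR)
u,v=[int(a) for a in proj(p,(611,45,20))];u0,v0=u-100,max(v-110,0);print(u0,v0)
cv2.imwrite('pics/c7.png',cv2.convertScaleAbs(cv2.resize(im[v0:v0+200,u0:u0+200],None,fx=3,fy=3,interpolation=cv2.INTER_CUBIC),alpha=1.5))
E
```

```text
[617.1   25.7  261.92] [ 0.06 -0.39 -0.37] 23.3
rear y at x608: -28.283264072747322 heading 86.92687563483652 res 0.07360296046716641
centreline back-projected [608.3 -27.5] 104.68749999999996
centreline back-projected [608.38 -27.5 ] 104.21874999999999
centreline back-projected [608.77 -27.52] 104.68749999999996
centreline back-projected [608.46 -27.51] 104.68749999999996
centreline back-projected [608.46 -27.51] 104.37499999999997
172 40
```

View pics/c7.png

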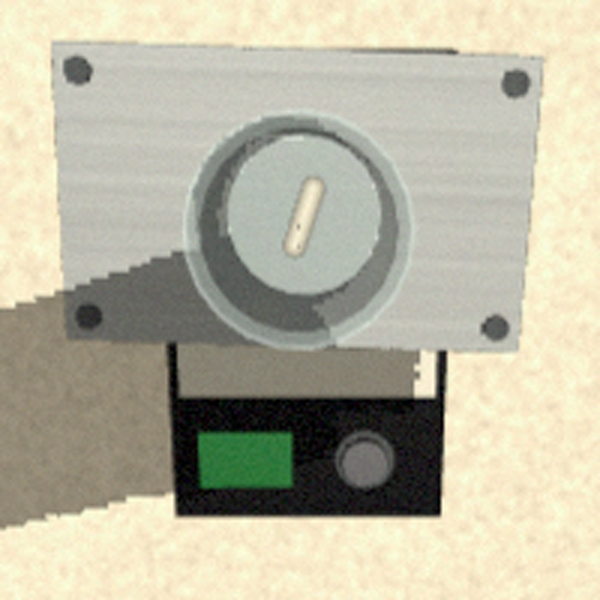

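The crop shows the stirrer, bridge and beaker unchanged: cross within about 1 mm of the beaker axis, button at (365,460) standing free. Handing in.

```bash
python3 -c "
from cell import ctrl
print(ctrl.finish_job())"
```

```text
the job is handed in; nothing more can be done
None
```

The stirrer is under the bridge with its cross about 1 mm from the beaker's centre. The start button was pressed fully (9.4 N against its stop) and released, the bridge and beaker did not move, the arm never came near the bottle, flask, dish or jar, and the job was handed in at about 23 s; no verdict came back.

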